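# Drag the bin of cut rods out of the bench rack with a hook

### The arm

A 6-joint arm with a two-finger parallel gripper is mounted at the origin on the work surface. World frame = base frame: x ahead of the robot, y to its left, z up, the work surface at z = 0. Lengths are in m, angles in rad, forces in N, time in s.
With the tool pointing down it reaches from about 0.425 to 0.95 m from the base axis. Payload 3.5 kg.
Tool frame: the origin (TCP) lies at the very end of the fingers, on their centre line; the grasp point (between the pads) lies 19 mm behind it; z points along the fingers, y is the direction in which the jaws open and shut (so a half turn about z gives the same grasp; the last joint's range is limited). The gripper opens to 85 mm and grips with 20 to 120 N. Pads are 22 mm wide; open, the fingers measure 114 mm over their backs; the gripper's body (76 mm by 85 mm) begins 54 mm behind the grasp point. The pads swing forward as they close: fully open they stand 13 mm farther back than shut.
Start: joints at [1.116, 0.286, 1.577, -0, 1.279, -0.15], TCP at [0.203, 0.644, 0.231] pointing down, gripper open.
Joint ranges: [-2.77, 2.77], [-0.9, 2.22], [0.21, 2.48], [-1.53, 4.67], [0.24, 2.81], [-2.84, 2.84]. Speed limits (rad/s): [2.79, 2.79, 3.14, 3.14, 3.14, 3.14].

### API

Orientations are given as a unit quaternion [x, y, z, w].
In Python, from plant import ctrl, eyes, ticket gives the robot as it stands.
- The arm moves only by the tool send_rows, never from a script. Its arguments are lists of equal length, an entry for each row: "translation": the shift along the tool's x, y, z in units of 30 mm (1.0 is 30 mm), a list of three; "rotation": the turn, a rotation vector about the tool's x, y, z in units of 5 degrees (1.0 is 5 degrees), a list of three; "grip": the finger opening in mm, from 0 to 85.4. A call has 1 to 5 rows; each row shifts and turns the commanded pose from where the row before left it, along the tool's axes as they then stand; what a row does not reach is not made up. A row lasts 1/8 s, in which the tool goes at most 62.5 mm and 10.7 degrees, less where a joint would pass 70% of its speed; a pose out of reach is approached as far as the arm can. A call is refused whole if a number of a shift passes 1 or a number of a turn 1, either way. A call with a gripper value outside its range is refused whole. The fingers move at their own pace and stop on an object; "squeeze" is the grip in N (left out, the last holds). Time passes only in rows, so rows that do not move let the fingers close. It gives the time, the measured TCP pose, the force and the opening at its end, in the units of the state.
- ctrl.get_state(): the state, without advancing time (a new reading comes with each control period).
- eyes.read_camera(name): name is "scene" or "top"; returns a dict with "image" (420x560x3 uint8, blue, green, red), "mtx" (3x3 intrinsics, pixels), "dist_coeffs" ([k1, k2, p1, p2, k3] as OpenCV has them; the pictures are not rectified), "xyz" and "orientation" of the camera in the world. Camera axes: x right, y down, z forward; pixel columns grow to the right and rows downward; lengths in m; the calibration is good to about 2 mm. A picture is of the moment at which its call begins. There is no depth.
- ticket.sign_off(): hands the job in, once; it reports no verdict.
The state is a dict: "time": time; "qpos": joint angles; "dq": joint speeds; "joint_efforts": joint torques, N m; "eef_pos": TCP position; "tcp_rot": TCP orientation; "contact_force": force on the tool from outside, world axes, zero at the start; "wrist_torque": the same for the moment, N m; "opening": opening from 0.0 (shut) to 1.0 (fully open).
Only numpy, scipy, OpenCV 4.12 (cv2) and the standard library are available. Lean on these libraries where they do the work, as an engineer would, in place of code of your own. Each camera call takes 0.05 s, during which the arm holds its last target. There are 200 camera calls.

### The job

Take the red-handled drag hook, hook its claw over the front wall of the green bin of cut steel rods deep in the blue rack, and drag the bin straight forward until its front stands on the yellow stripe. Then stand the hook upright on the bare bench, off the rack's base plate, and let go. Move the bin with the hook only, never touching a bin with the gripper or arm, and leave the blue bin where it is.

Things in the scene. Friction and masses are not known exactly. Their poses are not given: they have to be found in the camera images.
- drag_hook: Rigid steel hook, red block handle, 0.22 kg, standing on handle and claw. Origin: middle of the claw's lower edge, level with the handle's underside; +x from handle to claw, z up. In mm: claw an upright blade 6 thick (x), 30 wide, z 0 to 44; handle x -190 to -90 (centre -140), 26 wide (y), z 0 to 44; shank between them 14 wide, z 36 to 44.
- green_bin: Loose open green bin of black rods, 0.3-0.6 kg, 160 long (x), 100 wide (y), 50 high, walls 5 (mm). Origin: under the middle of the front wall's outer face; +x to its back, z up. Empty pocket for the claw behind the front wall: x 5 to 50, y -45 to 45, floor z 5; front wall top (lip) z 50; a 45 high cross wall shuts the rods off.
- blue_bin: Loose open blue bin of brass sleeves, same size and origin as the green one, beside it in the rack (on either side of it), with a gap of 20 to 75 mm between their side walls. To be left alone.
- rack: Fixed low blue rack, open in front. Origin: on the bench, mid-width under its front face; +x into the rack, z up. In mm: base plate 6 thick, x -100 to 250, y -180 to 180, bins on it, fronts first about 35 to 60 inside; corner posts 16 square, outer faces at y +-180; top bars from x 2 on, z 144 to 156, rods on them to 165. Yellow stripe across the plate: x -60 to -20.
Things that resemble listed ones, but are neither listed nor needed, are in the scene too. Several things have the shape of the green_bin; the one meant has the colours described above. Of the things that look like the drag_hook, the larger one is meant.

How it is judged:
On the way, in this order (a step that is already met when the one before it is completed fails the run):
1. the claw is hooked over the green bin's front wall, in the pocket behind it (x of drag_hook in the frame of green_bin between 0.004 and 0.05 m and y of drag_hook in the frame of green_bin between -0.045 and 0.045 m and z of drag_hook in the frame of green_bin between 0 and 0.044 m), for 0.1 s.
2. with the claw still in the pocket, the green bin's front has been dragged out to the yellow stripe (all of step 1 and x of green_bin in the frame of rack below -0.018 m), for 0.1 s.
At the end, for the whole second after the job is handed in: The green bin rests flat on the base plate, its front within 23 mm of the stripe's middle line, square within 15 degrees; the hook stands upright (6 degrees) on the bare bench off the plate, released; both at rest; the blue bin within 15 mm of its start (x of green_bin in the frame of rack between -0.063 and -0.017 m and y of green_bin in the frame of rack between -0.14 and 0.14 m and z of green_bin in the frame of rack between 0.002 and 0.01 m and angle between each of green_bin, drag_hook's own z axis and vertical below 0.1 rad and angle between the x axis of green_bin and the x axis of rack, either way round below 0.26 rad and linear speed of each of green_bin, drag_hook below 0.02 m/s and height (world z) of drag_hook between -0.004 and 0.004 m and distance of blue_bin from where it was at the start of the episode below 0.015 m); the robot touches nothing.
It fails at once if the blue bin is moved by more than 15 mm (distance of blue_bin from where it was at the start of the episode above 0.015 m).
It fails at once if the gripper or arm touches a bin (contact force between any of the fingers, the arm and green_bin above 0.5 N or contact force between any of the fingers, the arm and blue_bin above 0.5 N).
It also fails if it takes over 58 s, if anything falls off the work surface, if the arm or the gripper's body presses on something with over 40 N, if the wrist force passes 120 N, or if a joint passes its speed limit or range.

## Working session

There is one attempt and no reset: what is moved stays moved. The work goes in short steps, Python scripts to look and compute and a tool call to move; the robot and the scene stay as the last step left them, time stands still between calls to the robot, and variables do not carry over. Pictures are saved under pics/ and viewed, about 8 in all and at most 12, crops included, and the job is handed in when it is done.

Besides the shell and the picture viewer there is one more tool, called as name(argument=value, ...) on one line, values as JSON. send_rows: Moves the arm, as the interface text tells. Its arguments: {"type":"object","properties":{"translation":{"type":"array"},"rotation":{"type":"array"},"grip":{"type":"array"},"squeeze":{"type":"number"}},"required":["translation","rotation","grip"]}

```bash
mkdir -p pics; ls; python3 - <<'E'
from plant import ctrl,eyes
import cv2,pickle
print(ctrl.get_state())
d={}
for n in("scene","top"):
    c=eyes.read_camera(n);d[n]=c
    cv2.imwrite(f"pics/{n}0.png",c["image"]);print(n,c["mtx"],c["dist_coeffs"],c["xyz"],c["orientation"])
pickle.dump(d,open("c0.pkl","wb"))
E
```

```text
pics
{'time': 0.0, 'qpos': array([ 1.11601109e+00,  2.87205105e-01,  1.57818913e+00,  4.06971022e-06,
        1.27857168e+00, -1.50010606e-01]), 'dq': array([0.00025738, 0.00115356, 0.00145026, 0.00156283, 0.00034879,
       0.00172372]), 'joint_efforts': array([-1.72023840e-03, -4.05992210e+01, -2.92616701e+01, -1.97307586e-04,
        5.87362825e-03,  1.48912153e-05]), 'eef_pos': array([0.20223927, 0.6433039 , 0.2299143 ]), 'tcp_rot': array([ 1.51798689e-01,  9.88410719e-01, -1.13221144e-03, -3.55251478e-04]), 'contact_force': array([-0.93475549,  0.145274  ,  0.06513513]), 'wrist_torque': array([ 0.02696939, -0.00255379, -0.02082882]), 'opening': 0.9981236890846495}
scene [[495.91438838   0.         272.31430501]
 [  0.         495.91438838 204.00619548]
 [  0.           0.           1.        ]] [-0.10988161  0.          0.          0.          0.        ] [1.58933424 0.35293115 0.96354679] [ 0.52950109  0.75106039 -0.32389501 -0.22500866]
top [[490.59414788   0.         279.37659208]
 [  0.         490.59414788 207.21417608]
 [  0.           0.           1.        ]] [-0.06482844  0.          0.          0.          0.        ] [0.3780798  0.04113503 1.45717133] [ 0.70688516 -0.70100596  0.06792374 -0.06550098]
```

View pics/scene0.png

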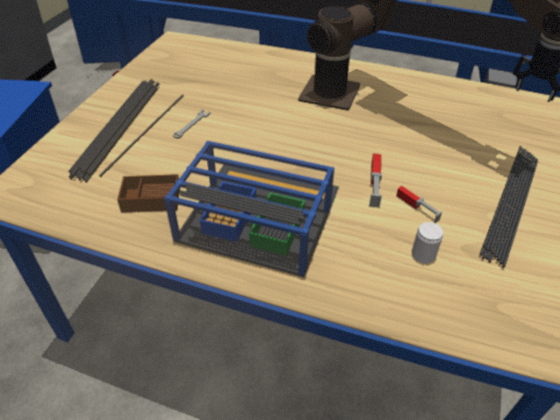

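View pics/top0.png

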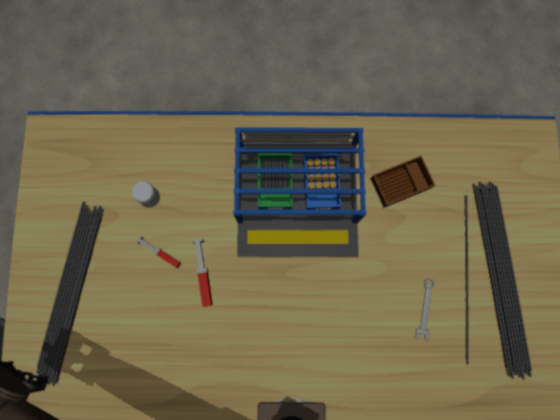

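The top view shows the rack at (300,190), with the green bin at (275,180), the blue bin at (322,180) and the stripe at (298,237). There are two red-handled candidates. The larger is at (203,272), with its handle at (205,290) and claw at (198,241). The smaller is at (160,252). The brown bin at (403,182) is a look-alike of the bins. I'll confirm with one enlarged crop.

```bash
python3 - <<'E'
import cv2
a=cv2.imread("pics/top0.png")[120:320,130:370]
a=cv2.resize(a,None,fx=3,fy=3,interpolation=cv2.INTER_CUBIC)
cv2.imwrite("pics/crop1.png",cv2.convertScaleAbs(a,alpha=1.4,beta=10))
E
```

```text
(no output)
```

View pics/crop1.png

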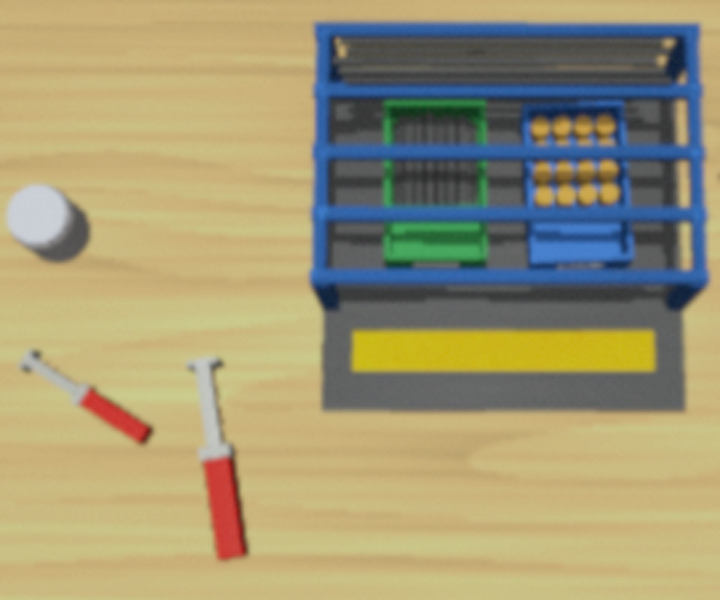

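The crop confirms it. The hook at crop (220,460) is about twice the length of the one at (87,398), so it is the drag hook. The green bin with black rods is at crop (435,180), front edge at row about 262. The blue bin with brass sleeves is at (577,180). Next I measure.

```bash
cat > h.py <<'E'
import numpy as np,cv2,pickle
from scipy.spatial.transform import Rotation as R
def ray(c,px):
    u=cv2.undistortPoints(np.array(px,float).reshape(-1,1,2),c["mtx"],np.array(c["dist_coeffs"])).reshape(-1,2)
    return R.from_quat(c["orientation"]).apply(np.c_[u,np.ones(len(u))])
def toz(c,px,z):
    d=ray(c,px);o=np.array(c["xyz"]);return o+d*((z-o[2])/d[:,2])[:,None]
def proj(c,P):
    r=R.from_quat(c["orientation"]).inv();p=r.apply(np.atleast_2d(P)-c["xyz"])
    return cv2.projectPoints(p,np.zeros(3),np.zeros(3),c["mtx"],np.array(c["dist_coeffs"]))[0].reshape(-1,2)
def mask(c,lo,hi,box=None):
    h=cv2.cvtColor(c["image"],cv2.COLOR_BGR2HSV);m=cv2.inRange(h,lo,hi)
    if box:
        k=np.zeros_like(m);x0,y0,x1,y1=box;k[y0:y1,x0:x1]=255;m&=k
    return m
E
python3 - <<'E'
from h import *
d=pickle.load(open("c0.pkl","rb"));t=d["top"]
cr=lambda *p:[(x/3+130-1/3,y/3+120-1/3) for x,y in p]
np.set_printoptions(precision=4,suppress=True)
print("plate front",toz(t,cr((322,410),(685,410)),.006)[:,:2])
m=mask(t,(22,120,80),(35,255,255),(235,220,370,255));r=cv2.minAreaRect(cv2.findNonZero(m));print("stripe",r,toz(t,cv2.boxPoints(r),.006)[:,:2],toz(t,[r[0]],.006))
m=mask(t,(0,150,80),(8,255,255),(185,240,225,320))|mask(t,(172,150,80),(180,255,255),(185,240,225,320));r=cv2.minAreaRect(cv2.findNonZero(m));print("red",r,toz(t,cv2.boxPoints(r),.044)[:,:2])
print("hook claw, handle end, collar ends",toz(t,cr((204,363),(189,366),(219,362),(232,555),(217,452)),.044)[:,:2])
print("green lip L,R front",toz(t,cr((386,261),(487,261),(384,103),(487,103)),.056)[:,:2])
print("blue front",toz(t,cr((530,264),(633,262)),.056)[:,:2])
s=d["scene"];m=mask(s,(0,150,60),(8,255,255),(365,150,390,210))|mask(s,(172,150,60),(180,255,255),(365,150,390,210))
ys,xs=np.nonzero(m);print("scene red",xs.min(),xs.max(),ys.min(),ys.max(),toz(s,[(xs.mean(),ys.mean())],.03), toz(s,[(375.5,203)],.02))
E
```

```text
plate front [[ 0.5067  0.1614]
 [ 0.5095 -0.1969]]
stripe ((297.5, 236.5), (13.0, 101.0), 90.0) [[ 0.5855  0.1334]
 [ 0.5881 -0.1685]
 [ 0.549  -0.1679]
 [ 0.5465  0.1326]] [[ 0.5673 -0.0174  0.006 ]]
red ((204.49708557128906, 289.2311706542969), (32.54023742675781, 9.123431205749512), 81.25383758544922) [[0.452  0.2703]
 [0.4562 0.2446]
 [0.3656 0.2276]
 [0.3614 0.253 ]]
hook claw, handle end, collar ends [[0.5476 0.2734]
 [0.5445 0.2879]
 [0.5487 0.2589]
 [0.3653 0.2403]
 [0.4621 0.2578]]
green lip L,R front [[0.6472 0.0986]
 [0.648  0.0007]
 [0.8065 0.1032]
 [0.8074 0.0012]]
blue front [[ 0.6454 -0.041 ]
 [ 0.6483 -0.1411]]
scene red 372 380 154 183 [[0.3952 0.2504 0.03  ]] [[0.5574 0.2817 0.02  ]]
```

The measurements agree with each other:
- **Rack:** origin about (0.608, -0.018), yaw about 0.5°.
- **Green bin:** front at x 0.648, centre y 0.050, about 100 mm wide.
- **Hook:** claw at (0.547, 0.2735), yaw 10.5°, measured length about 187 mm against 193 expected.

I'll grip the handle at hook x = -135 mm, which is (0.416, 0.2495). First I turn the tool and descend.

send_rows(translation=[[0,-0.5,0.5],[0,-1,0.5],[0,-1,0.5],[0,-1,0.5],[0,-1,0.5]], rotation=[[0,0,-1],[0,0,-1],[0,0,-1],[0,0,-1],[0,0,-1]], grip=[85,85,85,85,85], squeeze=70)

```text
time: 0.72
eef_pos: [0.1872, 0.5092, 0.1552]
tcp_rot: [-0.067, 0.998, -0.0, -0.0]
contact_force: [0.8, 0.2, 0.7]
opening: 0.993
```

```bash
cat >> h.py <<'E'
def go(x,y,z,yaw):
    """remaining shift (tool units, present axes) and turn to tool-down pose with hook yaw (deg)"""
    from plant import ctrl
    np.set_printoptions(precision=3,suppress=True)
    s=ctrl.get_state();r=R.from_quat(s["tcp_rot"]);a=np.radians(yaw)
    X=np.array([-np.cos(a),-np.sin(a),0]);Z=np.array([0,0,-1.]);T=R.from_matrix(np.c_[X,np.cross(Z,X),Z])
    D=np.array([x,y,z])-s["eef_pos"]
    print("t",s["time"],"pos",s["eef_pos"],"op",s["opening"],"F",s["contact_force"],"q",s["qpos"])
    print("shift",r.inv().apply(D)/.03,"in final axes",T.inv().apply(D)/.03,"turn",np.degrees((r.inv()*T).as_rotvec())/5)
E
python3 -c "
from h import *;go(.416,.2495,.12,10.5)"
```

```text
t 0.725 pos [0.187 0.509 0.155] op 0.9930122618957169 F [0.846 0.15  0.735] q [ 1.031  0.073  1.968 -0.     1.102 -0.674]
shift [-6.394 -9.604  1.179] in final axes [-5.921 -9.903  1.175] turn [-0.01  -0.008 -0.555]
```

send_rows(translation=[[-0.6,-1,0.2],[-0.6,-1,0.2],[-0.6,-1,0.2],[-0.6,-1,0.2],[-0.6,-1,0.2]], rotation=[[0,0,-0.5],[0,0,0],[0,0,0],[0,0,0],[0,0,0]], grip=[85,85,85,85,85])

```text
time: 1.35
eef_pos: [0.3016, 0.3765, 0.1258]
tcp_rot: [-0.088, 0.996, -0.0, -0.0]
contact_force: [0.3, -0.3, -0.1]
opening: 0.994
```

send_rows(translation=[[-0.6,-1,0],[-0.6,-1,0],[-0.6,-1,0],[-0.6,-1,0],[0,0,0]], rotation=[[0,0,0],[0,0,0],[0,0,0],[0,0,0],[0,0,0]], grip=[85,85,85,85,85])

```text
time: 1.98
eef_pos: [0.3941, 0.2706, 0.1262]
tcp_rot: [-0.086, 0.996, -0.0, -0.0]
contact_force: [-0.1, 0.4, -0.5]
opening: 0.997
```

```bash
python3 -c "
from h import *;go(.416,.2495,.01,10.5)"
```

```text
t 1.975 pos [0.394 0.271 0.126] op 0.9966967729863446 F [-0.147  0.387 -0.52 ] q [ 0.389 -0.036  2.138 -0.     1.04  -1.353]
shift [-0.601 -0.819  3.872] in final axes [-0.591 -0.826  3.872] turn [-0.002 -0.003 -0.133]
```

send_rows(translation=[[-0.6,-0.82,0],[0,0,0.97],[0,0,0.97],[0,0,0.97],[0,0,0.96]], rotation=[[0,0,-0.13],[0,0,0],[0,0,0],[0,0,0],[0,0,0]], grip=[85,85,85,85,85])

```text
time: 2.6
eef_pos: [0.4142, 0.2516, 0.0091]
tcp_rot: [-0.093, 0.996, 0.0, -0.0]
contact_force: [0.7, -0.2, -0.1]
opening: 0.997
```

send_rows(translation=[[0,0,0],[0,0,0],[0,0,0],[0,0,0],[0,0,0]], rotation=[[0,0,0],[0,0,0],[0,0,0],[0,0,0],[0,0,0]], grip=[85,0,0,0,0])

```text
time: 3.22
eef_pos: [0.4161, 0.2513, 0.0114]
tcp_rot: [-0.093, 0.996, 0.0, 0.001]
contact_force: [-0.3, 0.2, 2.4]
opening: 0.291
```

send_rows(translation=[[0,0,0],[0,0,0],[0,0,0],[0,0,0],[0,0,0]], rotation=[[0,0,0],[0,0,0],[0,0,0],[0,0,0],[0,0,0]], grip=[0,0,0,0,0])

```text
time: 3.85
eef_pos: [0.4161, 0.2513, 0.0114]
tcp_rot: [-0.093, 0.996, 0.0, 0.001]
contact_force: [-1.5, 0.5, 4.7]
opening: 0.289
```

```bash
python3 - <<'E'
from h import *
go(.416,.2495,.01,10.5)
from plant import eyes
c=eyes.read_camera("scene");cv2.imwrite("pics/s1.png",cv2.resize(c["image"][60:270,260:540],None,fx=2.8,fy=2.8,interpolation=cv2.INTER_CUBIC))
E
```

```text
t 3.85 pos [0.416 0.251 0.011] op 0.2893253007718764 F [-1.501  0.537  4.722] q [ 0.334  0.182  2.163  0.     0.794 -1.423]
shift [ 0.013 -0.058  0.047] in final axes [ 0.013 -0.058  0.047] turn [0.005 0.021 0.036]
```

View pics/s1.png

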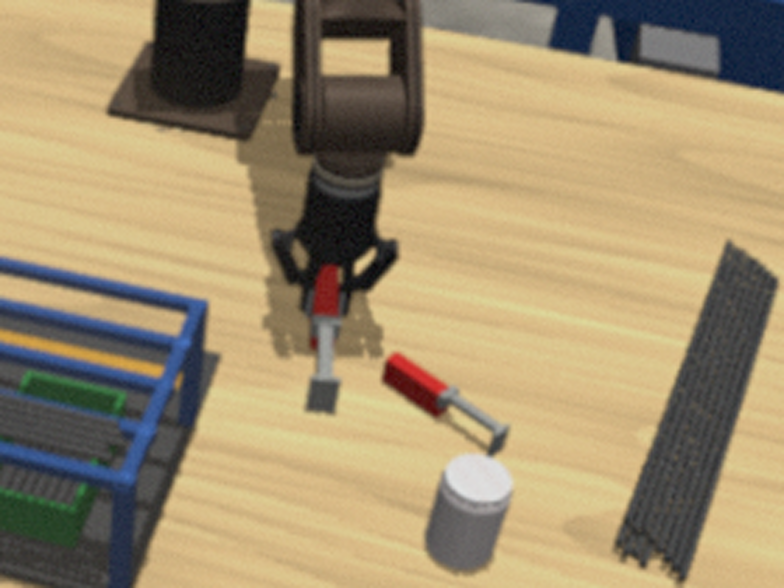

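The view shows the jaws on the red handle at (325,290), with the claw free at (322,395). The 24.7 mm opening fits the 26 mm handle. Next I lift and carry to in front of the rack.

send_rows(translation=[[0,0,-0.4],[0,0,-0.6],[0,0,-0.7],[0,0,-0.6],[0,0,0]], rotation=[[0,0,0],[0,0,0],[0,0,0],[0,0,0],[0,0,0]], grip=[0,0,0,0,0])

```text
time: 4.53
eef_pos: [0.4158, 0.2511, 0.0805]
tcp_rot: [-0.093, 0.996, 0.0, 0.001]
contact_force: [0.3, -0.9, -2.0]
opening: 0.29
```

send_rows(translation=[[-0.3,-0.7,0],[-0.3,-0.7,0],[-0.3,-0.7,0],[-0.3,-0.7,0],[-0.2,-0.7,0]], rotation=[[0,0,0.4],[0,0,0.4],[0,0,0.4],[0,0,0.4],[0,0,0.4]], grip=[0,0,0,0,0])

```text
time: 5.15
eef_pos: [0.4671, 0.1512, 0.0776]
tcp_rot: [-0.006, 1.0, 0.0, -0.003]
contact_force: [-9.0, 1.8, -2.1]
opening: 0.295
```

```bash
python3 -c "
from h import *;go(.455,.05,.082,.7)"
```

```text
t 5.15 pos [0.467 0.151 0.078] op 0.29496847620233607 F [-9.001  1.817 -2.075] q [ 0.106  0.073  2.13   0.001  0.944 -1.477]
shift [ 0.443 -3.367 -0.144] in final axes [ 0.445 -3.367 -0.147] turn [ 0.001 -0.068 -0.01 ]
```

The -9 N in x means the claw is probably touching the left post. I'll back off, then move sideways.

send_rows(translation=[[0.7,0,0],[0,-0.6,-0.1],[0,-0.9,0],[0,-0.9,0],[0,-0.9,0]], rotation=[[0,0,0],[0,0,0],[0,0,0],[0,0,0],[0,0,0]], grip=[0,0,0,0,0])

```text
time: 5.78
eef_pos: [0.4479, 0.0519, 0.0809]
tcp_rot: [-0.006, 1.0, 0.0, -0.001]
contact_force: [0.3, -0.2, -2.1]
opening: 0.296
```

send_rows(translation=[[0,0,0],[0,0,0]], rotation=[[0,0,0],[0,0,0]], grip=[0,0])

```text
time: 6.02
eef_pos: [0.4484, 0.0529, 0.0814]
tcp_rot: [-0.006, 1.0, 0.0, -0.001]
contact_force: [-0.3, 0.6, -2.6]
opening: 0.297
```

```bash
python3 - <<'E'
from h import *
go(.455,.05,.082,.7)
from plant import eyes
d={n:eyes.read_camera(n) for n in("scene","top")};pickle.dump(d,open("c1.pkl","wb"))
f=lambda a:cv2.convertScaleAbs(cv2.resize(a,None,fx=4,fy=4,interpolation=cv2.INTER_CUBIC),alpha=1.3)
a=f(d["top"]["image"][180:320,220:320]);b=f(d["scene"]["image"][130:270,240:340])
cv2.imwrite("pics/b2.png",np.hstack([a,b]))
E
```

```text
t 6.025 pos [0.448 0.053 0.081] op 0.29656033869848325 F [-0.295  0.602 -2.59 ] q [-0.108 -0.025  2.223  0.     0.946 -1.691]
shift [-0.218 -0.1   -0.019] in final axes [-0.218 -0.1   -0.019] turn [ 0.006 -0.019 -0.007]
```

View pics/b2.png

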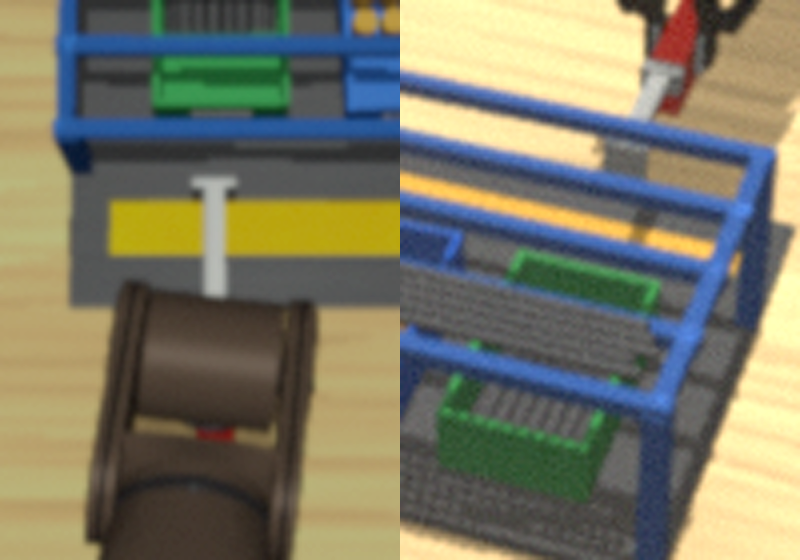

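The left half shows the claw in front of the rack at (214,182), with its shank straight. The green front lip is centred at (221,105). The right half shows the hook hanging level. I'll compute the claw's offset.

```bash
python3 - <<'E'
from h import *
t=pickle.load(open("c1.pkl","rb"))["top"]
f=lambda u,v:(220+u/4-.375,180+v/4-.375)
for z in(.105,.114):print(z,toz(t,[f(214,177),f(214,190),f(192,184),f(237,184),f(214,285)],z)[:,:2])
print("lip",toz(t,[f(152,108),f(290,108),f(221,108)],.056)[:,:2])
print("bar top front",toz(t,[f(220,137),f(220,119)],.156)[:,:2])
E
```

```text
0.105 [[0.58926099 0.05457273]
 [0.58010505 0.05447854]
 [0.58419503 0.06984549]
 [0.58446635 0.03850126]
 [0.51385049 0.05379995]]
0.114 [[0.58785537 0.05448329]
 [0.57876038 0.05438973]
 [0.58282314 0.06965439]
 [0.58309265 0.03851879]
 [0.51294681 0.05371565]]
lip [[6.47269376e-01 1.00661153e-01]
 [6.48148430e-01 3.18268641e-04]
 [6.47708725e-01 5.04940972e-02]]
bar top front [[0.60857606 0.05030714]
 [0.62090449 0.0504275 ]]
```

Claw is at (0.583, 0.054), so it leads the TCP by 135 mm. I'll send it 92 mm in, to about 27 mm behind the bin's front face.

send_rows(translation=[[-0.3,-0.1,-0.05],[-0.7,0,0],[-0.8,0,0],[-0.8,0,0],[-0.45,0,0]], rotation=[[0,0,0],[0,0,0],[0,0,0],[0,0,0],[0,0,0]], grip=[0,0,0,0,0])

```text
time: 6.75
eef_pos: [0.5423, 0.0509, 0.0839]
tcp_rot: [-0.006, 1.0, -0.0, 0.0]
contact_force: [-0.0, -0.0, -2.2]
opening: 0.295
```

send_rows(translation=[[0,0,0],[0,0,0]], rotation=[[0,0,0],[0,0,0]], grip=[0,0])

```text
time: 7.0
eef_pos: [0.5398, 0.0509, 0.0833]
tcp_rot: [-0.006, 1.0, 0.0, -0.001]
contact_force: [-0.7, -0.8, -2.1]
opening: 0.293
```

```bash
python3 - <<'E'
from h import *
go(.540,.0495,.04,.7)
from plant import eyes
d={n:eyes.read_camera(n) for n in("scene","top")};pickle.dump(d,open("c2.pkl","wb"))
f=lambda a:cv2.convertScaleAbs(cv2.resize(a,None,fx=4,fy=4,interpolation=cv2.INTER_CUBIC),alpha=1.3)
a=f(d["top"]["image"][150:270,220:320]);b=f(d["scene"]["image"][140:260,240:340])
cv2.imwrite("pics/b3.png",np.hstack([a,b]))
E
```

```text
t 7.0 pos [0.54  0.051 0.083] op 0.29325216849727737 F [-0.735 -0.831 -2.105] q [-0.093  0.171  2.009 -0.     0.964 -1.676]
shift [-0.008 -0.046  1.443] in final axes [-0.006 -0.045  1.443] turn [ 0.002 -0.017 -0.   ]
```

View pics/b3.png

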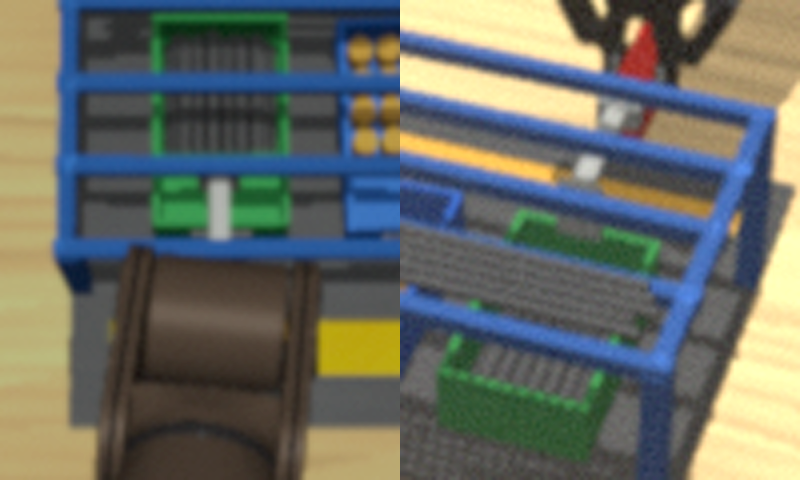

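The left half shows the shank crossing the front lip at (220,210), centred in the bin. The claw is hidden behind the second bar, over the pocket. Now I lower it.

send_rows(translation=[[0,0,0.3],[0,0,0.4],[0,0,0.4],[0,0,0.27],[0,0,0]], rotation=[[0,0,0],[0,0,0],[0,0,0],[0,0,0],[0,0,0]], grip=[0,0,0,0,0])

```text
time: 7.72
eef_pos: [0.5399, 0.0507, 0.0414]
tcp_rot: [-0.006, 1.0, 0.0, -0.001]
contact_force: [-0.0, -0.4, -1.3]
opening: 0.293
```

send_rows(translation=[[0.2,0,0],[0.2,0,0],[0.2,0,0],[0.2,0,0],[0,0,0]], rotation=[[0,0,0],[0,0,0],[0,0,0],[0,0,0],[0,0,0]], grip=[0,0,0,0,0])

```text
time: 8.35
eef_pos: [0.5162, 0.0504, 0.0428]
tcp_rot: [-0.006, 1.0, -0.0, -0.0]
contact_force: [0.4, -0.1, -2.2]
opening: 0.288
```

```bash
python3 - <<'E'
from h import *
go(.452,.0500,.042,.7)
from plant import eyes
d={n:eyes.read_camera(n) for n in("scene","top")};pickle.dump(d,open("c3.pkl","wb"))
f=lambda a:cv2.convertScaleAbs(cv2.resize(a,None,fx=4,fy=4,interpolation=cv2.INTER_CUBIC),alpha=1.3)
a=f(d["top"]["image"][150:270,220:320]);b=f(d["scene"]["image"][140:260,240:340])
cv2.imwrite("pics/b4.png",np.hstack([a,b]))
E
```

```text
t 8.35 pos [0.516 0.05  0.043] op 0.28816984898054016 F [ 0.367 -0.143 -2.197] q [-0.098  0.189  2.079 -0.     0.874 -1.681]
shift [2.14  0.012 0.026] in final axes [2.14  0.012 0.025] turn [-0.    -0.003 -0.003]
```

View pics/b4.png

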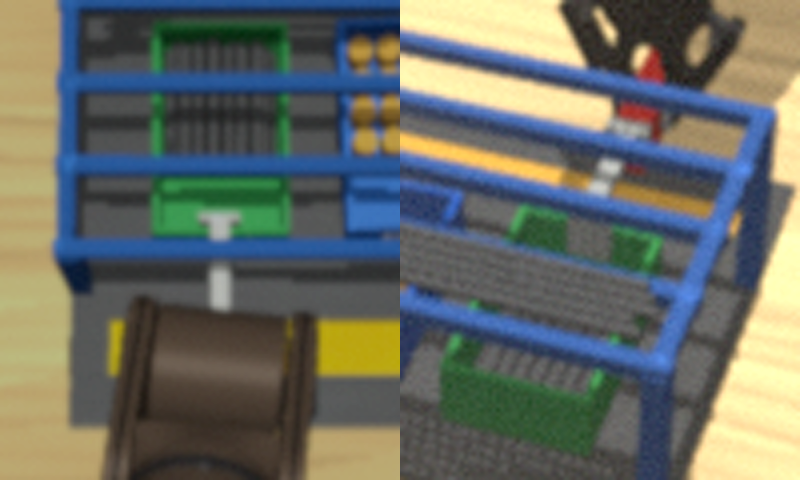

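The claw is in the pocket at (220,218), behind the lip at (220,235), and the bin has moved a few mm with it. I'll drag 73 mm, slowing at the end.

send_rows(translation=[[0.25,0,0],[0.3,0,0],[0.3,0,0],[0.3,0,0],[0.3,0,0]], rotation=[[0,0,0],[0,0,0],[0,0,0],[0,0,0],[0,0,0]], grip=[0,0,0,0,0])

```text
time: 9.07
eef_pos: [0.4729, 0.0498, 0.0429]
tcp_rot: [-0.006, 1.0, -0.0, 0.001]
contact_force: [2.8, 0.9, -1.6]
opening: 0.298
```

send_rows(translation=[[0.3,0,0],[0.3,0,0],[0.2,0,0],[0.1,0,0],[0.1,0,0]], rotation=[[0,0,0],[0,0,0],[0,0,0],[0,0,0],[0,0,0]], grip=[0,0,0,0,0])

```text
time: 9.7
eef_pos: [0.443, 0.0495, 0.0426]
tcp_rot: [-0.006, 1.0, 0.0, -0.0]
contact_force: [1.9, 1.3, -1.3]
opening: 0.298
```

send_rows(translation=[[0,0,0],[0,0,0]], rotation=[[0,0,0],[0,0,0]], grip=[0,0])

```text
time: 9.95
eef_pos: [0.4427, 0.0496, 0.0423]
tcp_rot: [-0.006, 1.0, 0.0, -0.001]
contact_force: [0.6, -0.6, -1.3]
opening: 0.295
```

```bash
python3 - <<'E'
from h import *
go(.443,.0500,.042,.7)
from plant import eyes
d={n:eyes.read_camera(n) for n in("scene","top")};pickle.dump(d,open("c4.pkl","wb"))
f=lambda a:cv2.convertScaleAbs(cv2.resize(a,None,fx=4,fy=4,interpolation=cv2.INTER_CUBIC),alpha=1.3)
a=f(d["top"]["image"][150:270,220:320]);b=f(d["scene"]["image"][140:260,240:340])
cv2.imwrite("pics/b5.png",np.hstack([a,b]))
E
```

```text
t 9.95 pos [0.443 0.05  0.042] op 0.2948264566350088 F [ 0.623 -0.597 -1.256] q [-0.117  0.036  2.251 -0.     0.856 -1.7  ]
shift [-0.011  0.015  0.011] in final axes [-0.011  0.015  0.011] turn [ 0.002 -0.018 -0.002]
```

View pics/b5.png

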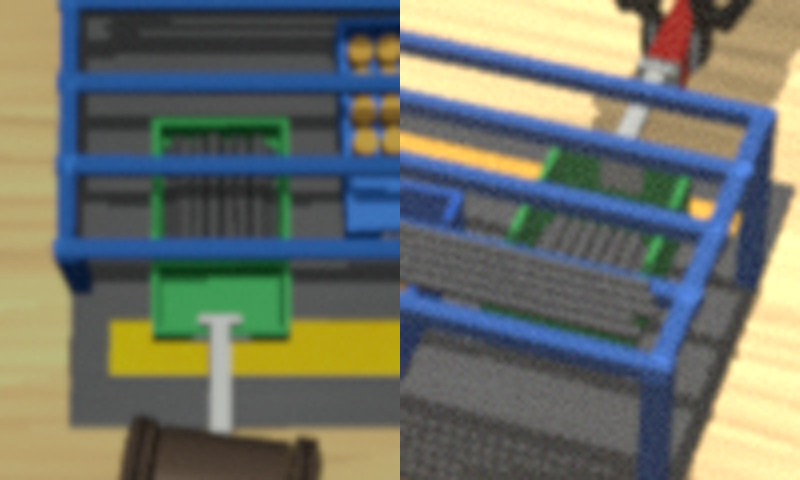

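```bash
python3 - <<'E'
from h import *
t=pickle.load(open("c4.pkl","rb"))["top"]
f=lambda u,v:(220+u/4-.375,150+v/4-.375)
print(toz(t,[f(152,337),f(290,337),f(152,120),f(290,118)],.056)[:,:2])
print("stripe",toz(t,[f(350,320),f(350,376)],.006)[:,:2])
E
```

```text
[[5.67404195e-01 9.93726906e-02]
 [5.68257041e-01 6.57790621e-05]
 [7.28095282e-01 1.01990368e-01]
 [7.30515727e-01 5.63366089e-04]]
stripe [[ 0.58820984 -0.0461773 ]
 [ 0.54619986 -0.04608323]]
```

The bin's front is at x 0.568 and the stripe's middle at 0.567, and the bin is square. Next I unload the claw, lift it out and carry the hook back to where it stood.

send_rows(translation=[[-0.25,0,0],[0,0,-0.4],[0,0,-0.6],[0,0,-0.6],[0,0,0]], rotation=[[0,0,0],[0,0,0],[0,0,0],[0,0,0],[0,0,0]], grip=[0,0,0,0,0])

```text
time: 10.68
eef_pos: [0.4521, 0.0495, 0.0927]
tcp_rot: [-0.006, 1.0, -0.0, 0.002]
contact_force: [-0.0, 0.6, -1.7]
opening: 0.298
```

send_rows(translation=[[0,0.5,0],[0.1,0.9,0],[0.1,0.9,0],[0.2,0.9,0],[0.2,0.9,0]], rotation=[[0,0,0],[0,0,0],[0,0,0],[0,0,0],[0,0,0]], grip=[0,0,0,0,0])

```text
time: 11.3
eef_pos: [0.4298, 0.1739, 0.0895]
tcp_rot: [-0.006, 1.0, -0.0, -0.001]
contact_force: [0.5, -0.1, -1.8]
opening: 0.295
```

send_rows(translation=[[0.1,0.8,0],[0.1,0.8,0],[0.1,0.6,0],[0,0.3,0],[0,0,0]], rotation=[[0,0,0],[0,0,-0.5],[0,0,-0.5],[0,0,-0.5],[0,0,-0.5]], grip=[0,0,0,0,0])

```text
time: 11.92
eef_pos: [0.4189, 0.2478, 0.0899]
tcp_rot: [-0.095, 0.995, -0.0, -0.001]
contact_force: [-0.6, -0.1, -1.5]
opening: 0.295
```

```bash
python3 -c "
from h import *;go(.416,.2513,.0125,10.7)"
```

```text
t 11.925 pos [0.419 0.248 0.09 ] op 0.2951480359850827 F [-0.619 -0.105 -1.493] q [ 0.325  0.041  2.137  0.     0.965 -1.435]
shift [0.069 0.133 2.578] in final axes [0.074 0.133 2.578] turn [-0.002 -0.019  0.036]
```

send_rows(translation=[[0,0,0.7],[0,0,0.8],[0,0,0.6],[0,0,0.3],[0,0,0]], rotation=[[0,0,0],[0,0,0],[0,0,0],[0,0,0],[0,0,0]], grip=[0,0,0,0,0])

```text
time: 12.55
eef_pos: [0.4191, 0.2469, 0.0179]
tcp_rot: [-0.093, 0.996, -0.0, -0.001]
contact_force: [0.1, 0.7, -2.8]
opening: 0.293
```

send_rows(translation=[[0,0,0.06],[0,0,0.06],[0,0,0.05],[0,0,0],[0,0,0]], rotation=[[0,0,0],[0,0,0],[0,0,0],[0,0,0],[0,0,0]], grip=[0,0,0,0,0])

```text
time: 13.18
eef_pos: [0.4198, 0.2471, 0.0136]
tcp_rot: [-0.093, 0.996, 0.0, 0.0]
contact_force: [-1.2, -0.2, -1.7]
opening: 0.297
```

send_rows(translation=[[0,0,0.04],[0,0,0.04],[0,0,0],[0,0,0]], rotation=[[0,0,0],[0,0,0],[0,0,0],[0,0,0]], grip=[0,0,0,0])

```text
time: 13.68
eef_pos: [0.42, 0.2472, 0.0114]
tcp_rot: [-0.093, 0.996, 0.0, 0.0]
contact_force: [-1.0, -1.0, 2.0]
opening: 0.291
```

Contact shows (+2 N), so I'll release and rise straight up.

send_rows(translation=[[0,0,0],[0,0,0],[0,0,0],[0,0,0],[0,0,0]], rotation=[[0,0,0],[0,0,0],[0,0,0],[0,0,0],[0,0,0]], grip=[40,60,85,85,85])

```text
time: 14.3
eef_pos: [0.4198, 0.2471, 0.0111]
tcp_rot: [-0.093, 0.996, -0.0, -0.0]
contact_force: [-0.7, 0.4, -0.0]
opening: 0.995
```

send_rows(translation=[[0,0,-0.5],[0,0,-1],[0,0,-1],[0,0,-1],[0,0,-1]], rotation=[[0,0,0],[0,0,0],[0,0,0],[0,0,0],[0,0,0]], grip=[85,85,85,85,85])

```text
time: 14.92
eef_pos: [0.4198, 0.2471, 0.1483]
tcp_rot: [-0.093, 0.996, 0.0, 0.001]
contact_force: [0.7, -0.2, 0.3]
opening: 0.995
```

send_rows(translation=[[0,1,0],[0,1,0],[0,1,0],[0,1,0],[0,0,0]], rotation=[[0,0,0],[0,0,0],[0,0,0],[0,0,0],[0,0,0]], grip=[85,85,85,85,85])

```text
time: 15.55
eef_pos: [0.3972, 0.3664, 0.1473]
tcp_rot: [-0.094, 0.996, 0.0, 0.001]
contact_force: [-0.2, 0.0, -0.4]
opening: 0.995
```

```bash
python3 - <<'E'
from h import *
from plant import eyes
d={n:eyes.read_camera(n) for n in("scene","top")};pickle.dump(d,open("c5.pkl","wb"))
f=lambda a,k:cv2.convertScaleAbs(cv2.resize(a,None,fx=k,fy=k,interpolation=cv2.INTER_CUBIC),alpha=1.3)
cv2.imwrite("pics/b6.png",np.hstack([f(d["top"]["image"][120:320,170:370],2),f(d["scene"]["image"][90:290,210:410],2)]))
a=cv2.absdiff(d["top"]["image"],pickle.load(open("c0.pkl","rb"))["top"]["image"])[150:212,304:345]
print("blue bin diff",a.mean(),a.max())
E
```

```text
blue bin diff 4.434959349593496 9
```

View pics/b6.png

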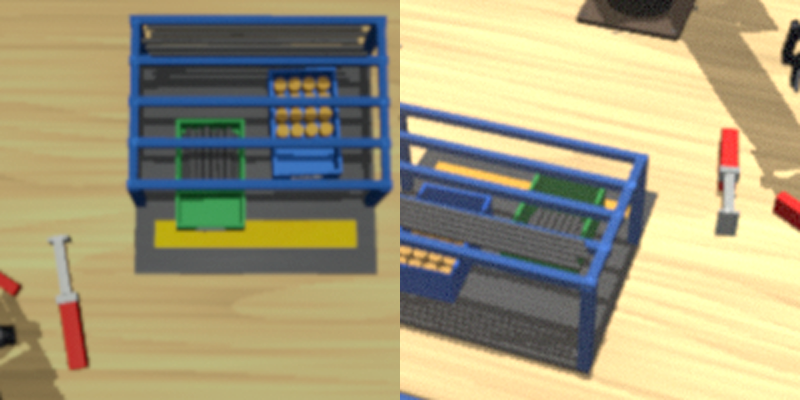

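The left half shows the green bin's front at row 229 on the stripe, the same pixel row (234.4 full-size) as before, so the lift did not move it. The hook stands on the bare bench from (60,240) to (75,365), and the gripper is clear. The blue bin is unchanged (max pixel difference 9). I'll hand in.

```bash
python3 -c "
from plant import ticket;print(ticket.sign_off())"
```

```text
the job is handed in; nothing more can be done
None
```

The job is done and handed in at about 15.7 s of the 58 s; no verdict was reported. I gripped the larger red-handled hook, hooked its claw behind the green bin's front wall and dragged the bin forward. I then stood the hook back on the bare bench, close to where it started, and let go.

Last checks:
- **Green bin:** its front is at x ≈ 0.568 m against the stripe's middle at ≈ 0.567 m. It is square to within about 1°, and its front edge did not shift when the hook lifted out.
- **Blue bin:** the before and after pictures show no change there.
- **Hook:** it stands off the base plate. I judged upright by eye in both views and did not measure the angle.
- **Gripper:** open and clear of everything.

One thing went wrong on the way: the claw touched the rack's left post at about 9 N. I backed off, checked the hook in the jaws and carried on. No other check failed.

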